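# Open the sculpture crate's lift-up gate and hold it wide

## Task

Open the lift-up gate of the sculpture crate so that the carving can be slid out. First squeeze the left catch's two finger plates together until its bolt is fully drawn (it stays drawn by itself), then squeeze the right catch, which springs back when let go, and keep it squeezed while you swing the gate up. Carry the gate up past the click of its stay, at least to level, and finish while still holding it there, because it drops back if let go; leave the hammer, the chisel and the stone offcuts where they lie.

Things in the scene. Friction and masses are not known exactly. Their poses are not given: they have to be found in the camera images.
- crate: Slatted wooden crate for a small marble bust, fixed to the bench, 344 wide x 258 deep x 200 mm high. Origin on the bench under the middle of the gate's outer face. x points from the gate into the crate (-x is straight out of the gate); y runs along the gate, to the left for someone standing before it and looking at it; z up. Gate and front posts share the outer face x = 0.
- hinge_mid (a point): Middle of the gate's hinge axis, at (-4, 0, 174.5) mm in the crate's frame; the axis runs along the crate's y. Fixed to the crate, axes as the crate's. Beyond its click the gate, if let go, sinks back to about 1.17 rad and rests there; before it, the gate falls shut.
- gate (a joint): Gate angle, rad: 0 hanging shut, grows as its lower edge swings out (-x of the crate) and up; pi/2 level, stop at 1.75. Slatted wooden frame 256 wide x 140 high x 15 mm thick, about 0.45 kg, hung by its top edge, lower edge 32 mm above the bench. Its weight shuts it. A sprung roller stay clicks at about 1.0 rad (felt from 0.8 to 1.2, up to about 7 N more at the catch).
- left_grip (a point): Left catch, on the gate's bottom rail: middle of its two steel finger plates once fully squeezed together, 46 mm out from the gate's face, 53 mm above the bench, 83 mm left (+y) of the gate's middle. Axes as the gate's (shut: as the crate's). Plates square to y, 24 mm high, 5 thick, standing out to 58 mm; other hardware to 18 mm. Outer faces: fixed plate 18 mm to -y, moving one 32 mm to +y.
- left_catch (a joint): How far the left bolt is drawn, m: 0 shot, 0.014 fully drawn (its stop); free of the keeper on the post from 0.010. The plate nearer the gate's middle is fixed, the outer one moves inward with the bolt: 50 mm over both plates at 0, 36 mm fully drawn. About 5 N of friction, no spring: it stays where it is put.
- right_grip (a point): Right catch, the mirror image of the left, 83 mm to the right (-y) of the gate's middle; same plates and sizes (moving plate on the -y side), with a coil spring on its bolt. As the gate lifts it goes round the hinge axis, 0.129 m from it; plates pinched along y can turn between the fingers.
- right_catch (a joint): How far the right bolt is drawn, m: 0 shot, 0.014 fully drawn (its stop); its keeper is free of it from 0.010. A spring shoots it again when let go: 4 N at 0, 7.5 N at full draw.
- hammer: Hammer, about 260 mm long, lying on the bench beside the crate. Leave it alone.
- chisel: Stone chisel with a dark wooden handle, about 235 mm long, lying on the bench beside the crate. Leave it alone.
- offcut_large: Marble offcut, 75 x 55 x 42 mm, on the bench beside the crate. Leave it alone.
- offcut_small: Marble offcut, 48 x 36 x 28 mm, on the bench beside the crate. Leave it alone.

How it is judged:
On the way, in this order (a step that is already met when the one before it is completed fails the run):
1. left catch squeezed, its bolt drawn clear while the gate is still shut (value of joint left_catch above 0.0112 m and value of joint gate below 0.06 rad), for 0.2 s.
2. then right catch squeezed, its bolt drawn clear before the gate is swung (value of joint right_catch above 0.0112 m and value of joint left_catch above 0.0105 m and value of joint gate below 0.2 rad), for 0.1 s.
3. gate swung up past its stay's click, right catch still squeezed (value of joint gate above 1.25 rad and value of joint right_catch above 0.009 m), for 0.05 s.
At the end, for the whole second after the job is handed in: The gate is held level or beyond (1.48 rad or more from shut, the stop is at 1.75), nearly still, with the fingers on the gate or its catch (more than 1 N) (value of joint gate above 1.48 rad and contact force between the fingers and gate above 1 N and velocity of joint gate between -0.15 and 0.15 rad/s); the arm keeps its last pose, push and grip.
It fails at once if a bystander is shifted by more than 30 mm (distance of any of hammer, chisel, offcut_large, offcut_small from where it was at the start of the episode above 0.03 m).
It also fails if it takes over 51 s, if anything falls off the work surface, if the arm or the gripper's body presses on something with over 40 N, if the wrist force passes 120 N, or if a joint passes its speed limit or range.

## Robot

A 6-joint arm with a two-finger parallel gripper is mounted at the origin on the work surface. World frame = base frame: x ahead of the robot, y to its left, z up, the work surface at z = 0. Lengths are in m, angles in rad, forces in N, time in s.
With the tool pointing down it reaches from about 0.3 to 0.775 m from the base axis. Payload 14.6 kg.
Tool frame: the origin (TCP) lies midway between the tips of the shut fingers; the grasp point (between the pads) lies 19 mm behind it (ctrl.pinch_z is the distance from the TCP to the grasp point, in m); z points along the fingers, y is the line along which they close (so a half turn about z gives the same grasp; the last joint's range is limited). The gripper opens to 94 mm and grips with 3 to 60 N. Pads are 16 mm wide; open, the fingers measure 119 mm over their backs; the gripper's body (75 mm by 177 mm) begins 78 mm behind the grasp point.
Start: joints at [-0.067, 0.3, 1.521, -0, 1.321, -0.067], TCP at [0.55, -0, 0.205] pointing down, gripper open.
Joint ranges: [-3.03, 3.03], [-0.79, 2.21], [0.23, 2.52], [-1.04, 4.18], [0, 3.07], [-2.55, 2.55]. Speed limits (rad/s): [2.22, 2.22, 2.57, 3.14, 3.14, 3.14].

## Interface

Orientations are given as [roll, pitch, yaw] about the fixed x, y, z axes, in that order (R = Rz(yaw) Ry(pitch) Rx(roll)).
In Python, from station import ctrl gives the robot as it stands.
- The arm moves only by the tool jog_arm, never from a script. Its argument "motion" is a list of rows, each a list of 7 numbers: the shift along the tool's x, y, z in m, then the turn, a rotation vector about the tool's x, y, z in rad, then the opening, from -1 (shut) to 1 (fully open). In form: [[tx, ty, tz, rx, ry, rz, gripper], ...]. A call has 1 to 5 rows; each row shifts and turns the commanded pose from where the row before left it, along the tool's axes as they then stand; what a row does not reach is not made up. A row lasts 1/10 s, in which the tool goes at most 50 mm and 8.59 degrees, less where a joint would pass 70% of its speed; a pose out of reach is approached as far as the arm can. A call is refused whole if a number of a shift passes 0.05 or a number of a turn 0.15, either way. A call with a gripper value outside its range is refused whole. The fingers move at their own pace and stop on an object; "squeeze" is the grip in N (left out, the last holds). Time passes only in rows, so rows that do not move let the fingers close. It gives the time, the measured TCP pose, the force, the opening and the grip force at its end, in the units of the state.
- ctrl.get_obs(): the state, without advancing time (a new reading comes with each control period).
- ctrl.camera(name): name is "scene" or "side" or "wrist"; returns the picture (480x640x3 uint8, red, green, blue); there is no depth.
- ctrl.camera_model(name): a dict with "intrinsics" (3x3 intrinsics, pixels), "rvec" (rotation vector, rad) and "tvec" (3), from world to camera coordinates, as OpenCV has them. Camera axes: x right, y down, z forward; pixel columns grow to the right and rows downward; lengths in m; the calibration is good to about 2 mm. A picture is of the moment at which its call begins: read the wrist's pose just before it. camera_model takes no time and is no camera call; for the wrist camera it gives the pose at the moment of the call.
- ctrl.hand_in(): hands the job in; it is judged then, once.
The state is a dict: "time_s": time; "qpos": joint angles; "joint_vel": joint speeds; "tau": joint torques, N m; "ee_pos": TCP position; "eef_rot": TCP orientation; "force": force on the tool from outside, world axes, zero at the start; "moment": the same for the moment, N m; "grip_width": finger opening in m; "grip_force": force on a finger pad.
Only numpy, scipy, OpenCV 4.12 (cv2) and the standard library are available. Lean on these libraries where they do the work, as an engineer would, in place of code of your own. Each camera call takes 0.05 s, during which the arm holds its last target. There are 200 camera calls.

## Working session

There is one attempt and no reset: what is moved stays moved. The work goes in short steps, Python scripts to look and compute and a tool call to move; the robot and the scene stay as the last step left them, time stands still between calls to the robot, and variables do not carry over. Pictures are saved under pics/ and viewed, at most 10 in all, crops included, and the job is handed in when it is done.

Besides the shell and the picture viewer there is one more tool, called by a JSON object that holds its "op" and its "data", one argument or row to a line. jog_arm: Moves the arm, as the interface text tells. Its arguments: {"type":"object","properties":{"motion":{"type":"array"},"squeeze":{"type":"number"}},"required":["motion"]}

```bash
mkdir -p pics; ls; python3 - <<'E'
from station import ctrl
import cv2,numpy as np
for n in ("scene","side"):
    cv2.imwrite(f"pics/{n}0.png",ctrl.camera(n)[:,:,::-1])
    m=ctrl.camera_model(n);print(n,{k:np.round(v,3).tolist() for k,v in m.items()})
o=ctrl.get_obs();print(o)
E
```

```text
pics
scene {'intrinsics': [[576.486, 0.0, 323.162], [0.0, 576.486, 241.904], [0.0, 0.0, 1.0]], 'rvec': [0.968, 2.835, -0.469], 'tvec': [0.373, -0.397, 1.559]}
side {'intrinsics': [[509.974, 0.0, 320.73], [0.0, 509.974, 234.279], [0.0, 0.0, 1.0]], 'rvec': [0.418, 3.005, -0.543], 'tvec': [0.551, -0.204, 1.175]}
{'time_s': 0.1, 'qpos': array([-6.65754745e-02,  3.00409087e-01,  1.52150951e+00,  1.04601365e-05,
        1.32068190e+00, -6.66399922e-02]), 'joint_vel': array([ 1.18036160e-03, -8.46498492e-04, -2.80770378e-03, -2.96552735e-04,
       -9.83389528e-04, -3.28007614e-05]), 'tau': array([ 1.84928511e-03, -5.32644153e+01, -3.53284299e+01,  7.10431044e-02,
        2.34944851e-02, -7.30603051e-05]), 'ee_pos': array([5.49773007e-01, 2.84390243e-05, 2.04950619e-01]), 'eef_rot': array([-3.14058773e+00, -7.72219052e-05,  1.57085821e+00]), 'force': array([ 0.13574748,  0.61365548, -0.592012  ]), 'moment': array([-0.03113192,  0.03813254,  0.03884943]), 'grip_force': 0.0, 'grip_width': 0.09440293593570931}
```

View pics/scene0.png

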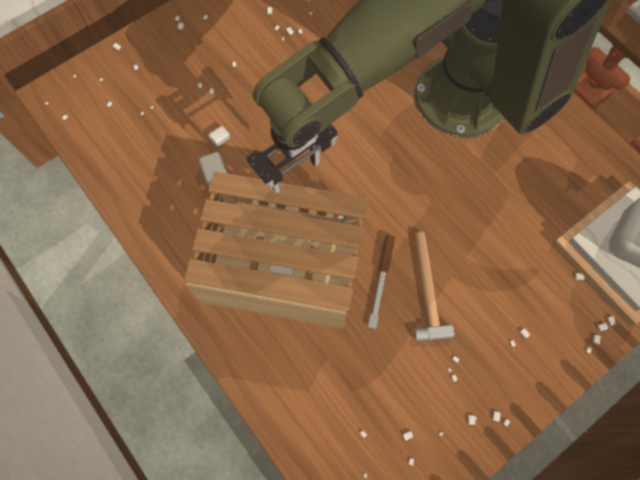

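View pics/side0.png

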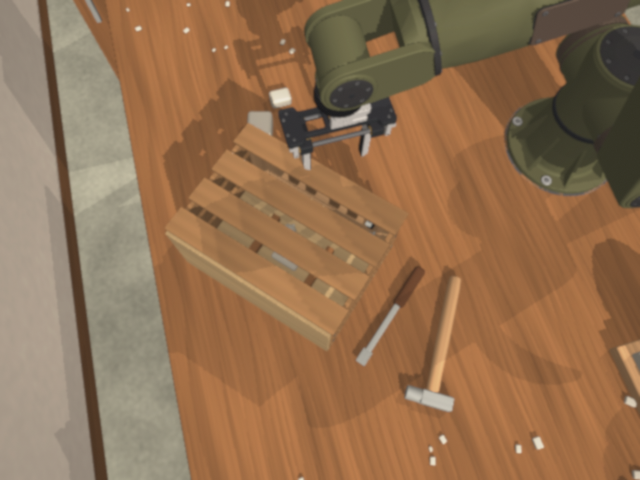

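Both views show the crate's slatted top; its lower edge in the scene view is a plain wall, so the gate probably faces the robot (upper edge). Top corners in the scene view are about (213,173), (368,197), (346,310) and (188,284). In the side view they are (249,125), (407,212), (330,338) and (167,230).

```bash
cat > h.py <<'E'
import cv2,numpy as np
from station import ctrl
from scipy.spatial.transform import Rotation as R
def proj(n,P,m=None):
    m=m or ctrl.camera_model(n)
    return cv2.projectPoints(np.float64(P).reshape(-1,1,3),m["rvec"],m["tvec"],m["intrinsics"],None)[0][:,0]
def ray(n,uv,z,m=None):
    m=m or ctrl.camera_model(n);A=cv2.Rodrigues(np.float64(m["rvec"]))[0];c=-A.T@np.ravel(m["tvec"])
    d=A.T@np.linalg.inv(m["intrinsics"])@np.array([*uv,1.]);return c+d*(z-c[2])/d[2]
E
python3 - <<'E'
from h import *
for n,c in (("scene",[(213,173),(368,197),(346,310),(188,284)]),("side",[(249,125),(407,212),(330,338),(167,230)])):
    P=np.array([ray(n,u,.2) for u in c]);print(n,P.round(3).tolist(),np.linalg.norm(P-np.roll(P,-1,0),axis=1).round(3))
print([ray("scene",u,.02).round(3).tolist() for u in [(219,135),(212,167),(388,236),(373,325),(420,234),(434,333)]])
m=ctrl.camera_model("wrist");cv2.imwrite("pics/w0.png",ctrl.camera("wrist")[:,:,::-1]);print(m)
E
```

```text
scene [[0.688, -0.116, 0.2], [0.455, 0.135, 0.2], [0.647, 0.3, 0.2], [0.869, 0.06, 0.2]] [0.343 0.253 0.327 0.253]
side [[0.682, -0.115, 0.2], [0.456, 0.133, 0.2], [0.647, 0.306, 0.2], [0.866, 0.052, 0.2]] [0.335 0.259 0.335 0.248]
[[0.591, -0.288, 0.02], [0.657, -0.223, 0.02], [0.422, 0.194, 0.02], [0.589, 0.34, 0.02], [0.356, 0.237, 0.02], [0.49, 0.441, 0.02]]
{'intrinsics': array([[407.15769472,   0.        , 312.79991504],
       [  0.        , 407.15769472, 238.38036961],
       [  0.        ,   0.        ,   1.        ]]), 'rvec': array([-2.88848845e+00, -7.99256092e-04,  1.20332894e-03]), 'tvec': array([-0.54923099, -0.02648622,  0.3903219 ])}
```

View pics/w0.png

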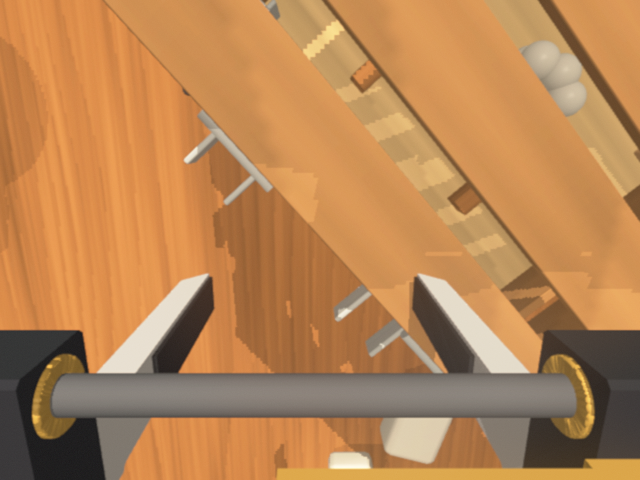

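The wrist view shows both catches on the gate, which faces the robot. Left plate tips are at about (187,160) and (227,203), right ones at about (338,316) and (372,353). Next I'll fit the crate pose from these.

```bash
python3 - <<'E'
from h import *
m={'intrinsics':np.array([[407.158,0,312.8],[0,407.158,238.38],[0,0,1]]),'rvec':np.array([-2.88848845e+00,-7.99e-04,1.203e-03]),'tvec':np.array([-0.54923,-0.026486,0.390322])}
T=np.array([ray("w",u,.065,m)[:2] for u in [(187,160),(227,203),(338,316),(372,353)]])
L=np.array([(-.058,.1125),(-.058,.0675),(-.058,-.0675),(-.058,-.1125)])
print(T.round(4).tolist())
from scipy.optimize import least_squares
f=lambda p:(L@np.array([[np.cos(p[2]),np.sin(p[2])],[-np.sin(p[2]),np.cos(p[2])]])+p[:2]-T).ravel()
s=least_squares(f,[.57,.01,.74]);print(s.x,(s.fun*1000).round(1))
I=cv2.imread("pics/w0.png");cv2.imwrite("pics/w0c.png",cv2.resize(I[90:390,160:460],None,fx=2,fy=2,interpolation=2))
E
```

```text
[[0.4523, 0.0522], [0.4814, 0.0187], [0.5708, -0.0784], [0.601, -0.1135]]
[0.56937474 0.00864545 0.73494443] [-1.3  1.  -0.3  1.1  0.8 -1.9  0.8 -0.2]
```

View pics/w0c.png

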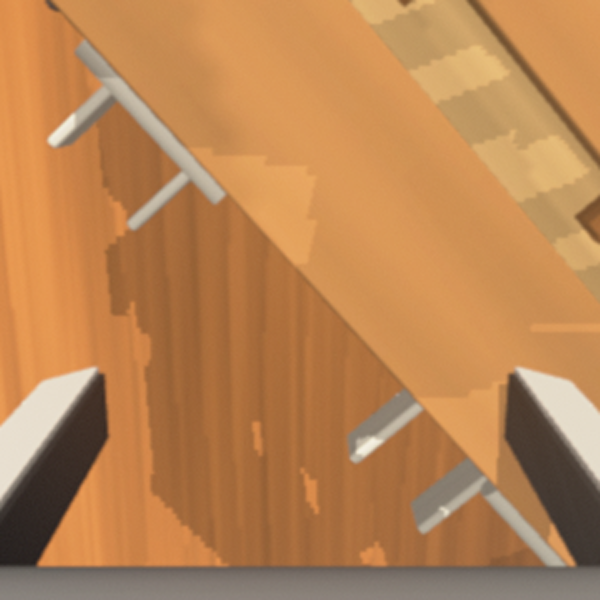

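```bash
cat >> h.py <<'E'
try: O=np.load("crate.npy")
except Exception: O=None
def fit(px,m):
    from scipy.optimize import least_squares
    T=np.array([ray("w",u,.065,m)[:2] for u in px]);L=np.array([(-.058,.1125),(-.058,.0675),(-.058,-.0675),(-.058,-.1125)])[:len(px)]
    f=lambda p:(L@np.array([[np.cos(p[2]),np.sin(p[2])],[-np.sin(p[2]),np.cos(p[2])]])+p[:2]-T).ravel()
    s=least_squares(f,[.57,.01,.74]);print(s.x.round(4),(s.fun*1000).round(1));return s.x
def goal(side,th=0,alpha=.44,back=0,dy=0):
    """TCP pose: grasp point at the catch (side +1 left, -1 right), gate angle th, tool tilted alpha, backed off"""
    C=R.from_euler("z",O[2]).as_matrix()
    v=R.from_euler("y",th).apply([-.042,0,-.1215])+[-.004,.083*side+dy,.1745]
    z=np.array([np.sin(alpha),0,-np.cos(alpha)]);y=np.array([0,-1.,0]);x=np.cross(y,z)
    return C@(v+z*(.019-back))+[O[0],O[1],0],R.from_matrix(C@np.c_[x,y,z])
def delta(p,r,p0=None,r0=None):
    o=ctrl.get_obs();p0=o["ee_pos"] if p0 is None else p0;r0=R.from_euler("xyz",o["eef_rot"]) if r0 is None else r0
    return (r0.inv().apply(p-p0)).round(4),(r0.inv()*r).as_rotvec().round(4)
E
python3 - <<'E'
import h
from h import *
m={'intrinsics':np.array([[407.158,0,312.8],[0,407.158,238.38],[0,0,1]]),'rvec':np.array([-2.88848845e+00,-7.99e-04,1.203e-03]),'tvec':np.array([-0.54923,-0.026486,0.390322])}
h.O=fit([(186,159),(225.5,200.5),(338,320),(371,355)],m);np.save("crate.npy",h.O)
p,r=goal(1,back=.08);print(p,delta(p,r), goal(1)[0])
print(R.from_euler("y",1.57).apply([-.042,0,-.1215]))
E
```

```text
[0.5692 0.0074 0.723 ] [-0.3  0.4  0.8 -1.1 -0.5  0.5 -0.1  0.1]
[0.46031265 0.02201285 0.10818985] (array([ 0.022 , -0.0894,  0.0969]), array([-0.1872,  0.4135,  0.8336])) [0.48586331 0.04455792 0.03580972]
[-0.12153341  0.          0.04190323]
```

{"op": "jog_arm", "data": {
  "motion": [
    [0,-0.03,0,-0.0234,0.0517,0.1042,1],
    [0,-0.03,0,-0.0234,0.0517,0.1042,1],
    [0,-0.02,0,-0.0234,0.0517,0.1042,1],
    [0,0,0,-0.0234,0.0517,0.1042,1],
    [0,0,0,-0.0234,0.0517,0.1042,1]
  ],
  "squeeze": 25
}}

```text
time_s: 0.65
ee_pos: [0.4703, 0.0073, 0.2044]
eef_rot: [3.095, -0.279, 1.048]
force: [-0.1, 0.3, -0.2]
grip_width: 0.0944
grip_force: 0.0
```

{"op": "jog_arm", "data": {
  "motion": [
    [0,0,0,-0.0234,0.0517,0.1042,1],
    [0,0,0,-0.0234,0.0517,0.1042,1],
    [0,0,0,-0.0234,0.0517,0.1042,1],
    [0,0,0,0,0,0,1]
  ]
}}

```text
time_s: 1.05
ee_pos: [0.4699, 0.0071, 0.2037]
eef_rot: [-3.141, -0.441, 0.72]
force: [0.3, 0.4, 0.8]
grip_width: 0.094
grip_force: 0.0
```

```bash
python3 - <<'E'
from h import *
p,r=goal(1,back=.08);print(p,delta(p,r),ctrl.get_obs()["ee_pos"])
E
```

```text
[0.46031265 0.02201285 0.10818985] (array([-0.0384, -0.0175,  0.0875]), array([ 0.0005, -0.001 , -0.0025])) [0.46988362 0.00708554 0.20371385]
```

{"op": "jog_arm", "data": {
  "motion": [
    [-0.013,-0.006,0.029,0,0,0,1],
    [-0.013,-0.006,0.029,0,0,0,1],
    [-0.0124,-0.0055,0.0295,0,0,-0.0025,1],
    [0,0,0,0,0,0,1]
  ]
}}

```text
time_s: 1.45
ee_pos: [0.4591, 0.023, 0.1055]
eef_rot: [-3.139, -0.436, 0.728]
force: [-0.3, -0.6, 0.9]
grip_width: 0.0941
grip_force: 0.0
```

```bash
python3 - <<'E'
from h import *
import json
p,r=goal(1);print(delta(p,r))
m=ctrl.camera_model("wrist");I=ctrl.camera("wrist")[:,:,::-1].copy();cv2.imwrite("pics/w1raw.png",I)
np.savez("m1.npz",**m)
from h import O
C=R.from_euler("z",O[2]).as_matrix()
Q=[(-.058,y,.065) for y in (.1125,.0675,-.0675,-.1125)]
uv=proj("w",[C@np.array(q)+[O[0],O[1],0] for q in Q],m);print(uv.round(0).tolist())
for u in uv: cv2.circle(I,tuple(int(a) for a in u.round()),2,(0,0,255),-1)
cv2.imwrite("pics/w1.png",I)
E
```

```text
(array([0.0016, 0.002 , 0.0777]), array([-0.0051,  0.0039,  0.0044]))
[[265.0, 270.0], [343.0, 270.0], [578.0, 272.0], [657.0, 272.0]]
```

View pics/w1.png

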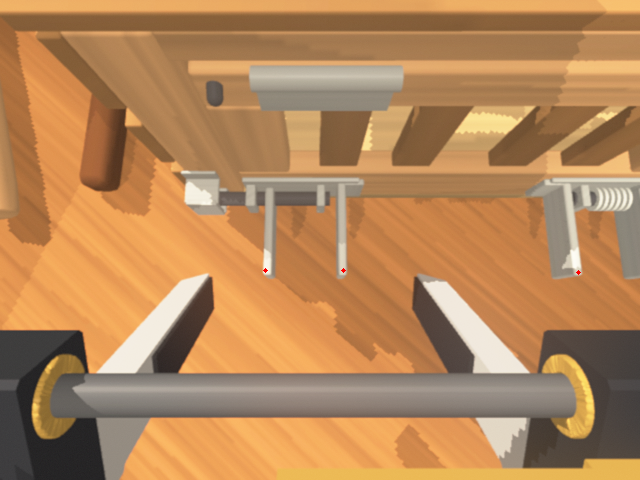

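The projected plate tips (265,270), (343,270) and (578,272) land on the real ones to within about 2 px, so the crate pose is good. Next I advance to the left catch and close.

{"op": "jog_arm", "data": {
  "motion": [
    [0.0005,0.0007,0.02,-0.001,0.001,0.001,1],
    [0.0005,0.0007,0.02,-0.001,0.001,0.001,1],
    [0.0005,0.0006,0.02,-0.001,0.001,0.001,1],
    [0,0,0.0177,0,0,0,1],
    [0,0,0,0,0,0,1]
  ]
}}

```text
time_s: 2.0
ee_pos: [0.4892, 0.0438, 0.0392]
eef_rot: [3.139, -0.444, 0.725]
force: [-0.4, 0.2, 0.8]
grip_width: 0.0942
grip_force: 0.0
```

```bash
python3 - <<'E'
from h import *
p,r=goal(1);print(delta(p,r))
E
```

```text
(array([-0.0033, -0.0028,  0.0022]), array([ 0.0022, -0.0036,  0.0016]))
```

{"op": "jog_arm", "data": {
  "motion": [
    [0,0,0,0,0,0,1]
  ]
}}

```text
time_s: 2.1
ee_pos: [0.4892, 0.0433, 0.0405]
eef_rot: [3.137, -0.445, 0.724]
force: [0.5, 0.2, 0.1]
grip_width: 0.0941
grip_force: 0.0
```

{"op": "jog_arm", "data": {
  "motion": [
    [0,0,0,0,0,0,1]
  ]
}}

```text
time_s: 2.2
ee_pos: [0.4891, 0.0431, 0.0406]
eef_rot: [3.137, -0.445, 0.724]
force: [0.3, 1.0, 0.8]
grip_width: 0.094
grip_force: 0.0
```

```bash
python3 - <<'E'
from h import *
p,r=goal(1);print(delta(p,r))
for q in ([0.4892, 0.0438, 0.0392],): print(p)
E
```

```text
(array([-0.0034, -0.0033,  0.0036]), array([ 0.0047, -0.0051,  0.0008]))
[0.48586331 0.04455792 0.03580972]
```

{"op": "jog_arm", "data": {
  "motion": [
    [-0.0034,-0.0033,0.0036,0.0047,-0.005,0,1],
    [0,0,0,0,0,0,0],
    [0,0,0,0,0,0,-0.5],
    [0,0,0,0,0,0,-1],
    [0,0,0,0,0,0,-1]
  ],
  "squeeze": 20
}}

```text
time_s: 2.7
ee_pos: [0.4851, 0.0448, 0.0344]
eef_rot: [-3.14, -0.439, 0.723]
force: [0.1, 0.3, -0.4]
grip_width: 0.0654
grip_force: 0.0
```

{"op": "jog_arm", "data": {
  "motion": [
    [0,0,0,0,0,0,-1],
    [0,0,0,0,0,0,-1],
    [0,0,0,0,0,0,-1],
    [0,0,0,0,0,0,-1]
  ]
}}

```text
time_s: 3.1
ee_pos: [0.4854, 0.0444, 0.0343]
eef_rot: [3.141, -0.439, 0.723]
force: [0.0, -1.2, -2.1]
grip_width: 0.036
grip_force: 20.0
```

```bash
python3 - <<'E'
from h import *
p,r=goal(1);print(delta(p,r))
cv2.imwrite("pics/w2.png",ctrl.camera("wrist")[:,:,::-1])
E
```

```text
(array([ 0.001 ,  0.0002, -0.0012]), array([ 0.0002,  0.0014, -0.    ]))
```

View pics/w2.png

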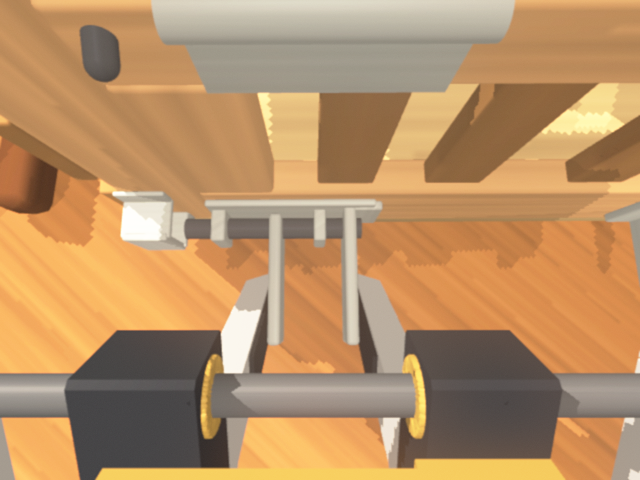

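The left plates are pinched to 36 mm and the bolt is clear of its keeper at about (150,220). I'll hold briefly, release, back off and go to the right catch.

{"op": "jog_arm", "data": {
  "motion": [
    [0,0,0,0,0,0,-1],
    [0,0,0,0,0,0,-1],
    [0,0,0,0,0,0,1],
    [0,0,0,0,0,0,1],
    [0,0,0,0,0,0,1]
  ]
}}

```text
time_s: 3.65
ee_pos: [0.485, 0.045, 0.0343]
eef_rot: [-3.14, -0.439, 0.723]
force: [0.2, -0.4, -0.1]
grip_width: 0.0561
grip_force: 0.0
```

{"op": "jog_arm", "data": {
  "motion": [
    [0,0,0,0,0,0,1],
    [0,0,0,0,0,0,1],
    [0,0,-0.025,0,0,0,1],
    [0,0,-0.025,0,0,0,1],
    [0,0,-0.025,0,0,0,1]
  ]
}}

```text
time_s: 4.15
ee_pos: [0.4607, 0.0235, 0.1028]
eef_rot: [-3.14, -0.438, 0.723]
force: [-0.1, 0.1, 0.5]
grip_width: 0.0934
grip_force: 0.0
```

{"op": "jog_arm", "data": {
  "motion": [
    [0,0.035,-0.005,0,0,0,1],
    [0,0.045,0,0,0,0,1],
    [0,0.045,0,0,0,0,1],
    [0,0.041,0,0,0,0,1],
    [0,0,0,0,0,0,1]
  ]
}}

```text
time_s: 4.65
ee_pos: [0.5715, -0.1052, 0.1061]
eef_rot: [-3.141, -0.439, 0.721]
force: [-0.0, -0.0, 0.1]
grip_width: 0.0938
grip_force: 0.0
```

{"op": "jog_arm", "data": {
  "motion": [
    [0,0,0,0,0,0,1],
    [0,0,0,0,0,0,1]
  ]
}}

```text
time_s: 4.85
ee_pos: [0.5688, -0.1013, 0.1063]
eef_rot: [-3.139, -0.438, 0.723]
force: [0.3, 0.1, -0.3]
grip_width: 0.0942
grip_force: 0.0
```

```bash
python3 - <<'E'
from h import *
p,r=goal(-1,back=.04);print(delta(p,r))
cv2.imwrite("pics/w3.png",ctrl.camera("wrist")[:,:,::-1])
E
```

```text
(array([0.0011, 0.0018, 0.0384]), array([-0.0021,  0.0016, -0.0001]))
```

View pics/w3.png

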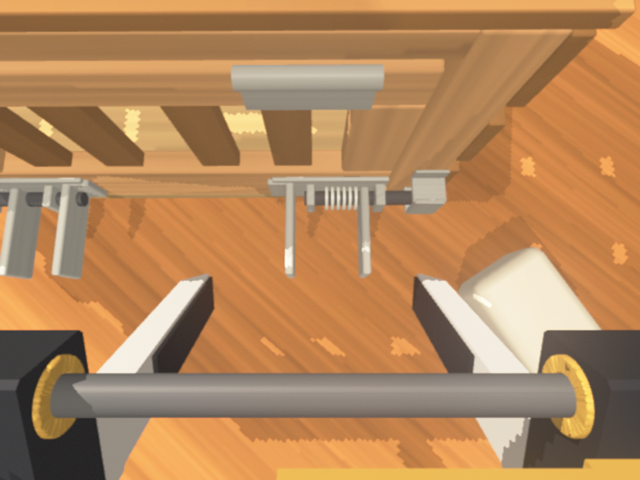

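Right plates are at (290,270) and (365,270), inside the open fingers. The large offcut is to the right, its near corner at about (465,290), so I'll check its clearance from the finger.

```bash
python3 - <<'E'
from h import *
from h import O
C=R.from_euler("z",O[2]).as_matrix()
for uv in [(465,290),(480,320),(540,250),(505,350)]:
  for z in (.042,.0): print(uv,z,(C.T@(ray("wrist",uv,z)-[O[0],O[1],0])).round(3))
p,r=goal(-1);print("finger tip y out",-.083-.06,(C.T@(p-[O[0],O[1],0])).round(3)); print(delta(p,r))
for th in (.4,.8,1.2,1.6):
  a=.44; p,r=goal(-1,th=th,alpha=a);print(th,p.round(3),(p-goal(-1,th=th-.4,alpha=a)[0]).round(3))
E
```

```text
(465, 290) 0.042 [-0.068 -0.177  0.042]
(465, 290) 0.0 [-0.065 -0.192  0.   ]
(480, 320) 0.042 [-0.086 -0.185  0.042]
(480, 320) 0.0 [-0.087 -0.202  0.   ]
(540, 250) 0.042 [-0.042 -0.226  0.042]
(540, 250) 0.0 [-0.035 -0.25   0.   ]
(505, 350) 0.042 [-0.104 -0.199  0.042]
(505, 350) 0.0 [-0.107 -0.218  0.   ]
finger tip y out -0.14300000000000002 [-0.038 -0.083  0.036]
(array([0.0009, 0.0019, 0.0786]), array([-0.0019,  0.0014,  0.0003]))
0.4 [ 0.563 -0.109  0.062] [-0.033 -0.029  0.026]
0.8 [ 0.54  -0.129  0.103] [-0.023 -0.02   0.041]
1.2 [ 0.531 -0.137  0.152] [-0.009 -0.008  0.05 ]
1.6 [ 0.537 -0.132  0.203] [0.006 0.005 0.05 ]
```

{"op": "jog_arm", "data": {
  "motion": [
    [0.0005,0.0009,0.02,-0.001,0.001,0,1],
    [0.0004,0.001,0.02,-0.001,0,0,1],
    [0,0,0.02,0,0,0,1],
    [0,0,0.0186,0,0,0,1],
    [0,0,0,0,0,0,1]
  ]
}}

```text
time_s: 5.4
ee_pos: [0.5954, -0.0793, 0.0341]
eef_rot: [-3.139, -0.438, 0.723]
force: [0.2, 0.3, 0.5]
grip_width: 0.0942
grip_force: 0.0
```

{"op": "jog_arm", "data": {
  "motion": [
    [0,0,0,0,0,0,1],
    [0,0,0,0,0,0,1]
  ]
}}

```text
time_s: 5.6
ee_pos: [0.5966, -0.081, 0.037]
eef_rot: [3.14, -0.44, 0.723]
force: [0.6, 0.6, 0.2]
grip_width: 0.0939
grip_force: 0.0
```

```bash
python3 - <<'E'
from h import *
p,r=goal(-1);print(delta(p,r))
E
```

```text
(array([-0.0005, -0.0014,  0.0011]), array([ 0.0018, -0.0004,  0.0003]))
```

{"op": "jog_arm", "data": {
  "motion": [
    [-0.0005,-0.0014,0.001,0.0018,0,0,1],
    [0,0,0,0,0,0,-1],
    [0,0,0,0,0,0,-1],
    [0,0,0,0,0,0,-1],
    [0,0,0,0,0,0,-1]
  ],
  "squeeze": 40
}}

```text
time_s: 6.1
ee_pos: [0.5955, -0.0799, 0.0347]
eef_rot: [-3.14, -0.44, 0.723]
force: [0.4, -0.1, 0.6]
grip_width: 0.0652
grip_force: 0.0
```

{"op": "jog_arm", "data": {
  "motion": [
    [0,0,0,0,0,0,-1],
    [0,0,0,0,0,0,-1],
    [0,0,0,0,0,0,-1],
    [0,0,0,0,0,0,-1]
  ]
}}

```text
time_s: 6.5
ee_pos: [0.5953, -0.0796, 0.0346]
eef_rot: [-3.139, -0.44, 0.722]
force: [3.2, -6.0, 0.5]
grip_width: 0.0356
grip_force: 40.0
```

```bash
python3 - <<'E'
from h import *
p0,r0=goal(-1);print(delta(p0,r0))
c=r0
for i in range(1,18):
  p,r=goal(-1,th=.1*i);print(round(.1*i,1),r0.inv().apply(p-p0).round(4));p0=p
E
```

```text
(array([ 0.0006,  0.0005, -0.0011]), array([-0.0022,  0.0002, -0.0006]))
0.1 [-0.0087  0.     -0.0094]
0.2 [-0.0078  0.     -0.0102]
0.3 [-0.0067 -0.     -0.011 ]
0.4 [-0.0056  0.     -0.0116]
0.5 [-0.0044 -0.     -0.0121]
0.6 [-0.0032  0.     -0.0125]
0.7 [-0.0019 -0.     -0.0127]
0.8 [-0.0006  0.     -0.0128]
0.9 [ 0.0007 -0.     -0.0128]
1.0 [ 0.0019 -0.     -0.0127]
1.1 [ 0.0032 -0.     -0.0124]
1.2 [ 0.0044  0.     -0.0121]
1.3 [ 0.0056 -0.     -0.0116]
1.4 [ 0.0067  0.     -0.0109]
1.5 [ 0.0078 -0.     -0.0102]
1.6 [ 0.0088  0.     -0.0094]
1.7 [ 0.0097  0.     -0.0085]
```

Right catch squeezed to 36 mm. Now swing the gate along the arc.

{"op": "jog_arm", "data": {
  "motion": [
    [0,0,0,0,0,0,-1],
    [0,0,0,0,0,0,-1],
    [-0.0044,0,-0.0047,0,0,0,-1],
    [-0.0043,0,-0.0047,0,0,0,-1],
    [-0.0039,0,-0.0051,0,0,0,-1]
  ]
}}

```text
time_s: 7.0
ee_pos: [0.5817, -0.0918, 0.0423]
eef_rot: [-3.14, -0.439, 0.723]
force: [2.2, 3.1, -3.2]
grip_width: 0.0355
grip_force: 40.0
```

{"op": "jog_arm", "data": {
  "motion": [
    [-0.0039,0,-0.0051,0,0,0,-1],
    [-0.0034,0,-0.0055,0,0,0,-1],
    [-0.0033,0,-0.0055,0,0,0,-1],
    [-0.0028,0,-0.0058,0,0,0,-1],
    [-0.0028,0,-0.0058,0,0,0,-1]
  ]
}}

```text
time_s: 7.5
ee_pos: [0.5621, -0.1092, 0.0608]
eef_rot: [-3.14, -0.44, 0.723]
force: [2.1, 3.0, -3.7]
grip_width: 0.0354
grip_force: 40.0
```

```bash
python3 - <<'E'
from h import *
p,r=goal(-1,th=.4);print(delta(p,r))
E
```

```text
(array([ 0.0009,  0.0002, -0.0006]), array([-0.0013,  0.0004, -0.0004]))
```

Tracking well; continue.

{"op": "jog_arm", "data": {
  "motion": [
    [-0.0022,0,-0.006,0,0,0,-1],
    [-0.0022,0,-0.0061,0,0,0,-1],
    [-0.0016,0,-0.0062,0,0,0,-1],
    [-0.0016,0,-0.0063,0,0,0,-1],
    [-0.001,0,-0.0064,0,0,0,-1]
  ]
}}

```text
time_s: 8.0
ee_pos: [0.5465, -0.1231, 0.0853]
eef_rot: [-3.14, -0.44, 0.723]
force: [2.2, 3.3, -6.3]
grip_width: 0.0354
grip_force: 40.0
```

{"op": "jog_arm", "data": {
  "motion": [
    [-0.0009,0,-0.0063,0,0,0,-1],
    [-0.0003,0,-0.0064,0,0,0,-1],
    [-0.0003,0,-0.0064,0,0,0,-1],
    [0.0003,0,-0.0064,0,0,0,-1],
    [0.0004,0,-0.0064,0,0,0,-1]
  ]
}}

```text
time_s: 8.5
ee_pos: [0.5359, -0.1325, 0.1131]
eef_rot: [-3.14, -0.439, 0.722]
force: [5.8, 2.0, -12.3]
grip_width: 0.0352
grip_force: 40.0
```

```bash
python3 - <<'E'
from h import *
p,r=goal(-1,th=.9);print(delta(p,r))
E
```

```text
(array([ 0.001 ,  0.0002, -0.0013]), array([-0.0013,  0.0008, -0.0008]))
```

{"op": "jog_arm", "data": {
  "motion": [
    [0.0009,0,-0.0064,0,0,0,-1],
    [0.001,0,-0.0063,0,0,0,-1],
    [0.0016,0,-0.0062,0,0,0,-1],
    [0.0016,0,-0.0062,0,0,0,-1],
    [0.0022,0,-0.006,0,0,0,-1]
  ]
}}

```text
time_s: 9.0
ee_pos: [0.5309, -0.137, 0.1453]
eef_rot: [-3.14, -0.439, 0.723]
force: [-0.4, 0.2, -6.9]
grip_width: 0.0357
grip_force: 40.0
```

{"op": "jog_arm", "data": {
  "motion": [
    [0.0022,0,-0.0061,0,0,0,-1],
    [0.0028,0,-0.0058,0,0,0,-1],
    [0.0028,0,-0.0058,0,0,0,-1],
    [0.0033,0,-0.0055,0,0,0,-1],
    [0.0034,0,-0.0054,0,0,0,-1]
  ]
}}

```text
time_s: 9.5
ee_pos: [0.5319, -0.1362, 0.1772]
eef_rot: [-3.14, -0.44, 0.723]
force: [0.8, -0.1, -7.9]
grip_width: 0.0353
grip_force: 40.0
```

```bash
python3 - <<'E'
from h import *
p,r=goal(-1,th=1.4);print(delta(p,r))
cv2.imwrite("pics/w4.png",ctrl.camera("wrist")[:,:,::-1])
E
```

```text
(array([ 0.0005,  0.0001, -0.0007]), array([-0.0013,  0.0005, -0.0003]))
```

View pics/w4.png

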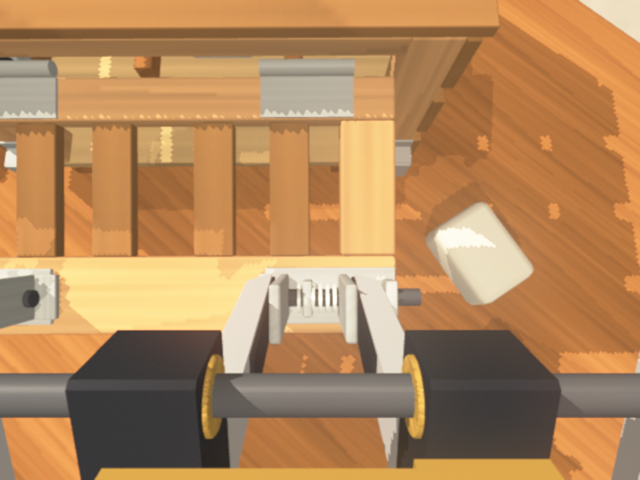

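The gate is near level, with the catch still pinched between the fingers at about (315,300). I'll continue to about 1.63 rad.

{"op": "jog_arm", "data": {
  "motion": [
    [0.0039,0,-0.0051,0,0,0,-1],
    [0.0039,0,-0.0051,0,0,0,-1],
    [0.0044,0,-0.0047,0,0,0,-1],
    [0.0044,0,-0.0047,0,0,0,-1],
    [0.0015,0,-0.0013,0,0,0,-1]
  ]
}}

```text
time_s: 10.05
ee_pos: [0.5376, -0.1311, 0.2041]
eef_rot: [-3.141, -0.44, 0.723]
force: [-5.2, -0.1, -7.0]
grip_width: 0.0352
grip_force: 40.0
```

{"op": "jog_arm", "data": {
  "motion": [
    [0,0,0,0,0,0,-1],
    [0,0,0,0,0,0,-1],
    [0,0,0,0,0,0,-1],
    [0,0,0,0,0,0,-1],
    [0,0,0,0,0,0,-1]
  ]
}}

```text
time_s: 10.55
ee_pos: [0.5375, -0.1312, 0.2037]
eef_rot: [-3.14, -0.44, 0.723]
force: [-6.8, -0.3, -3.3]
grip_width: 0.0354
grip_force: 40.0
```

```bash
python3 - <<'E'
from h import *
p,r=goal(-1,th=1.62);print(delta(p,r))
from h import O
m=ctrl.camera_model("wrist");I=ctrl.camera("wrist")[:,:,::-1].copy()
C=R.from_euler("z",O[2]).as_matrix()
# predicted lower right gate face corner/edge for several angles
for th,c in((1.45,(255,0,0)),(1.62,(0,0,255))):
    uv=proj("w",[C@(R.from_euler("y",th).apply([.004,y,-.1425])+[-.004,0,.1745])+[O[0],O[1],0] for y in (-.128,.05)],m);print(th,uv.round())
    cv2.line(I,*[tuple(int(a) for a in u) for u in uv],c,1)
cv2.imwrite("pics/w5.png",I)
E
```

```text
(array([ 0.0009,  0.0001, -0.0013]), array([-0.0012, -0.    , -0.0002]))
1.45 [[391. 348.]
 [ 84. 347.]]
1.62 [[400. 354.]
 [ 58. 354.]]
```

View pics/w5.png

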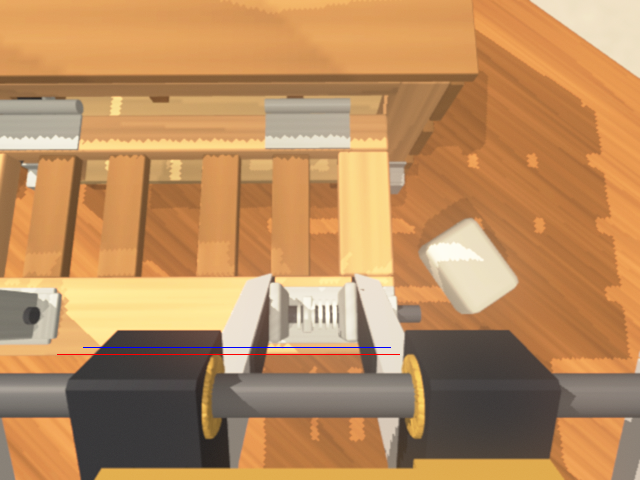

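The rail's lower edge is at about row 353, close to the line predicted for 1.62 rad. The catch is still pinched and the arm is still, so I'm handing in.

```bash
python3 -c "
from station import ctrl
print(ctrl.hand_in())"
```

```text
the job is handed in; nothing more can be done
None
```

I drew the left catch, then swung the gate up to about 1.6 rad with the right catch squeezed, and handed in with the arm still holding it there; the hand-in returned no verdict.

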